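# Take the lint brush out of the dryer exhaust duct

### The job

A blue lint brush was left lying inside the dryers' slim exhaust duct, next to a red-handled scraper and a hose clamp. Reach in through the open access hatch, take the brush alone and, as it is longer than the hatch, ease it out aslant, one end first, without forcing it against the sheet metal; leave the scraper and the clamp in the duct and do not disturb the things standing about on the counter. Finish while still holding the brush in the gripper, still, with the whole of it well clear above the duct and touching nothing else.

Things in the scene. Friction and masses are not known exactly. Their poses are not given: they have to be found in the camera images.
- duct: Fixed rigid galvanised duct on the counter, closed at both ends: 320 wide (own x), 640 long (own y), 90 high. Origin: centre of its underside; z up. Floor 4 thick (things inside lie 4 above the counter), roof 4 thick (underside at 86), walls 3. It lies across in front of the robot, turned up to 15 degrees either way. Two 80 mm pipes leave its far side at own y = -235 and 235, axis 45 high.
- hatch (a point): Centre of the open access hatch in the duct's roof, at the level of its rim's top, 94 above the counter, straight above the duct's origin; axes as the duct's. The opening is 240 (own x) by 210 (own y), with a dark steel rim 12 wide standing 4 above the roof. The roof is whole elsewhere.
- brush: Loose rigid lint brush, 330 long (own y), about 0.16 kg, balanced near its middle, lying flat on the duct's floor under the hatch, within 5 degrees of the duct's length, 42 to either side of the duct's centre line, its middle up to 40 from the hatch's along the duct: both ends are under the roof. Origin: underside, middle of its length; z up; +y to the handle.
- brush_handle_end (a point): Middle of the brush's handle end face, at own (0, 165, 10) of the brush. The blue handle is a straight flat-sided bar 24 wide (own x) and 20 high, from own y = -7 to +165: grip it across.
- brush_head_end (a point): Middle of the brush's head end face, at own (0, -165, 12.5) of the brush. The head runs from own y = -165 to -40: black bristle block 36 wide under a blue back, 25 high in all, rigid; between it and the handle a neck 14 wide.
- scraper: Loose scraper lying flat on the duct's floor in the other lane, about parallel to the brush, some 84 from it: red handle 26 wide, 18 high from own y = -7 to +98, steel blade 36 wide, 4 thick from own y = -95 to -25. Origin: underside, under the blade side end of the handle; stays in the duct.
- clamp: Loose steel hose clamp, a ring of 60 outer diameter and 12 high with its screw housing at own +y, lying on the duct's floor against the wall on the robot's side. Origin: underside, centre of the ring; stays in the duct.
- hatch_cover: The hatch's loose steel cover, 280 by 240 by 10 with a bow handle up to 38 high, lying on the counter at the robot's left. Origin: centre of its underside.
- detergent: White detergent bottle, 90 diameter, 220 high, standing on the counter at the right. Origin: centre of its underside.
- spray_can: Yellow spray can, 54 diameter, 170 high, standing on the counter at the right. Origin: centre of its underside.
- foil_tape: Roll of foil tape, 104 diameter, 48 high, lying flat on the counter at the right. Origin: centre of its underside.
- screwdriver: Red-handled screwdriver lying on top of the hatch cover, at the robot's left. Origin: underside, about the middle of its length.
Mind the look-alikes: they are no part of the job. Of the things shaped like the foil_tape, the aluminium one is meant.

How it is judged:
By the outcome, as a careful person would: the job done as asked, in the order asked, and still so for the second after the job is handed in, while the arm keeps its last pose, push and grip.
It also fails if it takes over 45 s, if anything falls off the work surface, if the arm or the gripper's body presses on something with over 40 N, if the wrist force passes 120 N, or if a joint passes its speed limit or range.

### The arm

A 6-joint arm with a two-finger parallel gripper is mounted at the origin on the work surface. World frame = base frame: x ahead of the robot, y to its left, z up, the work surface at z = 0. Lengths are in m, angles in rad, forces in N, time in s.
With the tool pointing down it reaches from about 0.25 to 0.8 m from the base axis. Payload 3.9 kg.
Tool frame: the origin (TCP) lies on the mounting face of the last link; the fingertips stand r.nose_length ahead of it and the grasp point (between the pads) lies 155 mm ahead of it (r.nose_length is the distance from the TCP to the fingertips, in m); z points along the fingers, y is the line along which they close (so a half turn about z gives the same grasp; the last joint's range is limited). The gripper opens to 85 mm and grips with 20 to 120 N. Pads are 22 mm wide; open, the fingers measure 114 mm over their backs; the gripper's body (76 mm by 85 mm) begins 54 mm behind the grasp point. The pads swing forward as they close: fully open they stand 13 mm farther back than shut.
Start: joints at [1.204, 0.26, -0.138, 1.173, 0, 1.571], TCP at [0.188, 0.49, 0.405] pointing down, gripper open.
Joint ranges: [-2.78, 2.78], [-0.83, 1.72], [-1.28, 1.37], [-1.9, 2.12], [-1.57, 1.48], [-3.14, 3.14]. Speed limits (rad/s): [2.57, 2.57, 3.14, 3.14, 3.14, 3.14].

### API

Orientations are given as a unit quaternion [x, y, z, w].
In Python, from bench import telemetry, viewer, ticket, r gives the robot as it stands.
- The arm moves only by the tool apply_moves, never from a script. Its argument "plan" is one flat list of numbers, 6 for each row, row after row: the shift along the world's x, y, z in m, then the turn, a rotation vector about the world's x, y, z in degrees. A call has 1 to 10 rows; each row shifts and turns the commanded pose from where the row before left it; what a row does not reach is not made up. A row lasts 1/8 s, in which the tool goes at most 62.5 mm and 10.7 degrees, less where a joint would pass 70% of its speed; a pose out of reach is approached as far as the arm can. A call is refused whole if a number of a shift passes 0.0625 or a number of a turn 10.7, either way. A call with a gripper value outside its range is refused whole. "fingers" is the opening, from 0 (shut) to 1 (fully open), set as the call begins (left out, the last holds). The fingers move at their own pace and stop on an object; the grip force is fixed at half the most. Time passes only in rows, so rows that do not move let the fingers close. It gives the time, the measured TCP pose, the force, the opening and the grip force at its end, in the units of the state.
- telemetry.sense(): the state, without advancing time (a new reading comes with each control period).
- viewer.camera(name): name is "side" or "top" or "wrist"; returns the picture (420x560x3 uint8, red, green, blue); there is no depth.
- viewer.camera_model(name): a dict with "K" (3x3 intrinsics, pixels), "extrinsics" (4x4, takes a point from camera to world coordinates); the wrist camera has in their place "mount" (4x4, takes a point from camera to tool coordinates, whose origin is the TCP and whose axes are the flange's). Camera axes: x right, y down, z forward; pixel columns grow to the right and rows downward; lengths in m; the calibration is good to about 2 mm. A picture is of the moment at which its call begins: read the wrist's pose just before it. camera_model takes no time and is no camera call.
- ticket.sign_off(): hands the job in; it is judged then, once.
The state is a dict: "t": time; "qpos": joint angles; "qvel": joint speeds; "joint_efforts": joint torques, N m; "tcp_pos": TCP position; "orientation": TCP orientation; "force": force on the tool from outside, world axes, zero at the start; "ft_torque": the same for the moment, N m; "gripper_width": finger opening in m; "gripper_force": force on a finger pad.
Only numpy, scipy, OpenCV 4.12 (cv2) and the standard library are available. Lean on these libraries where they do the work, as an engineer would, in place of code of your own. Each camera call takes 0.05 s, during which the arm holds its last target. There are 200 camera calls.

## Working session

There is one attempt and no reset: what is moved stays moved. The work goes in short steps, Python scripts to look and compute and a tool call to move; the robot and the scene stay as the last step left them, time stands still between calls to the robot, and variables do not carry over. Pictures are saved under pics/ and viewed, at most 10 in all, crops included, and the job is handed in when it is done.

Besides the shell and the picture viewer there is one more tool, called after ">>>" as a command line: name --argument value ..., lists and objects as JSON in quotes. apply_moves: Moves the arm, as the interface text tells. Its arguments: {"type":"object","properties":{"plan":{"type":"array","items":{"type":"number"}},"fingers":{"type":"number"}},"required":["plan"]}

```bash
mkdir -p pics
python3 - <<'E'
from bench import telemetry, viewer, ticket, r
import cv2,numpy as np
np.set_printoptions(precision=4,suppress=True)
s=telemetry.sense();print(s['t'],s['tcp_pos'],s['orientation'],s['gripper_width'],s['force'],r.nose_length)
for n in ("top","side"):
    m=viewer.camera_model(n);print(n,m)
    cv2.imwrite(f'pics/{n}0.png',cv2.resize(viewer.camera(n)[:,:,::-1],(800,600),interpolation=cv2.INTER_CUBIC))
print(viewer.camera_model("wrist"))
E
```

```text
0.0 [0.1882 0.4897 0.4039] [ 0.1824  0.9832 -0.001  -0.0002] 0.08560072863758425 [-0.1805 -0.154  -0.6414] 0.1734
top {'K': array([[526.969 ,   0.    , 276.5227],
       [  0.    , 526.969 , 207.9737],
       [  0.    ,   0.    ,   1.    ]]), 'extrinsics': array([[-0.0406, -0.9779,  0.205 ,  0.0472],
       [-0.9992,  0.0403, -0.0057, -0.0314],
       [-0.0027, -0.2051, -0.9787,  1.9944],
       [ 0.    ,  0.    ,  0.    ,  1.    ]])}
side {'K': array([[385.972 ,   0.    , 281.084 ],
       [  0.    , 385.972 , 207.7997],
       [  0.    ,   0.    ,   1.    ]]), 'extrinsics': array([[-0.9961, -0.0589,  0.0657,  0.3542],
       [-0.0875,  0.5584, -0.825 ,  1.0743],
       [ 0.0119, -0.8275, -0.5613,  0.832 ],
       [ 0.    ,  0.    ,  0.    ,  1.    ]])}
{'K': array([[330.1101,   0.    , 284.1689],
       [  0.    , 330.1101, 214.5287],
       [  0.    ,   0.    ,   1.    ]]), 'mount': array([[-0.0004, -0.9607, -0.2777,  0.07  ],
       [ 1.    , -0.0007,  0.001 ,  0.0004],
       [-0.0011, -0.2777,  0.9607,  0.0309],
       [ 0.    ,  0.    ,  0.    ,  1.    ]])}
```

View pics/top0.png

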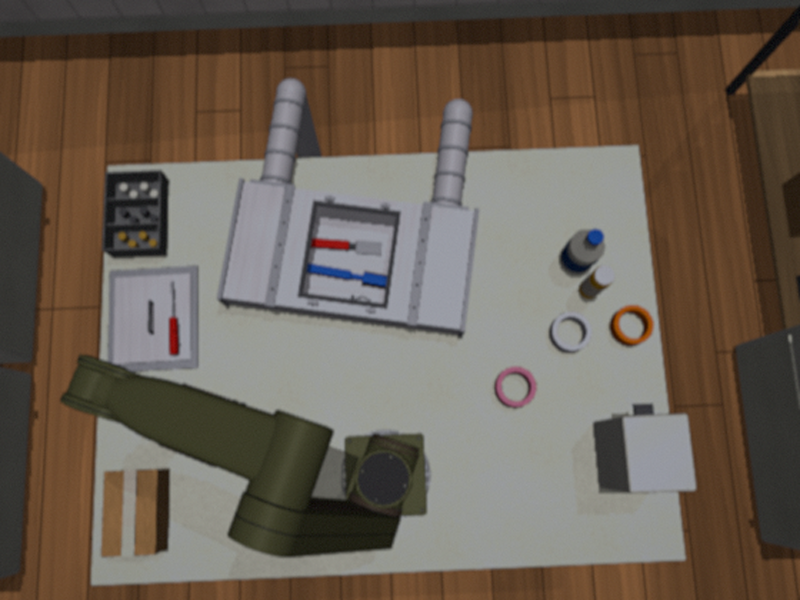

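View pics/side0.png

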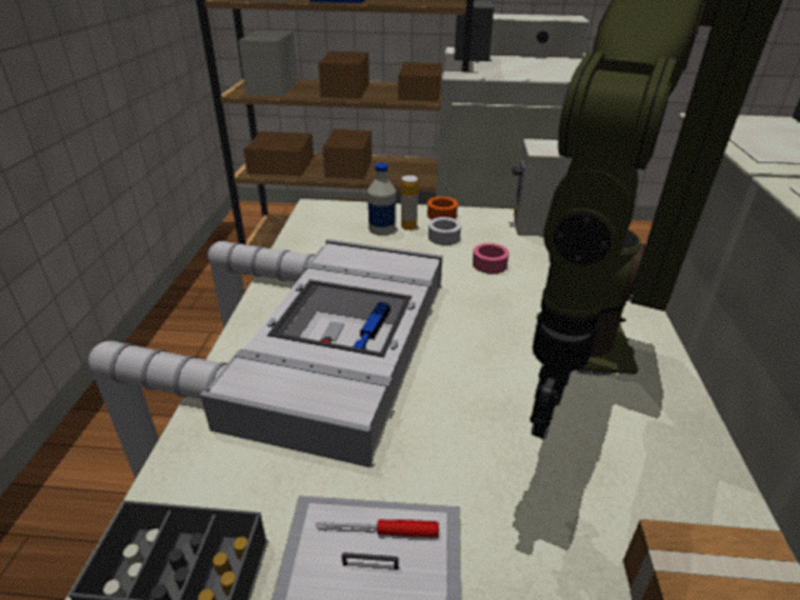

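The top view shows the hatch around (350,255), the blue brush along (308,268)–(387,281) with its handle to the left (+y), the red scraper beyond it, and the clamp near (362,299). The side view agrees. I'll crop closer.

Run:
```python
from bench import viewer
import cv2
im=viewer.camera("top")[:,:,::-1]
cv2.imwrite('pics/crop1.png',cv2.resize(im[120:240,150:310],(800,600),interpolation=cv2.INTER_CUBIC))
```

```text
(no output)
```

View pics/crop1.png

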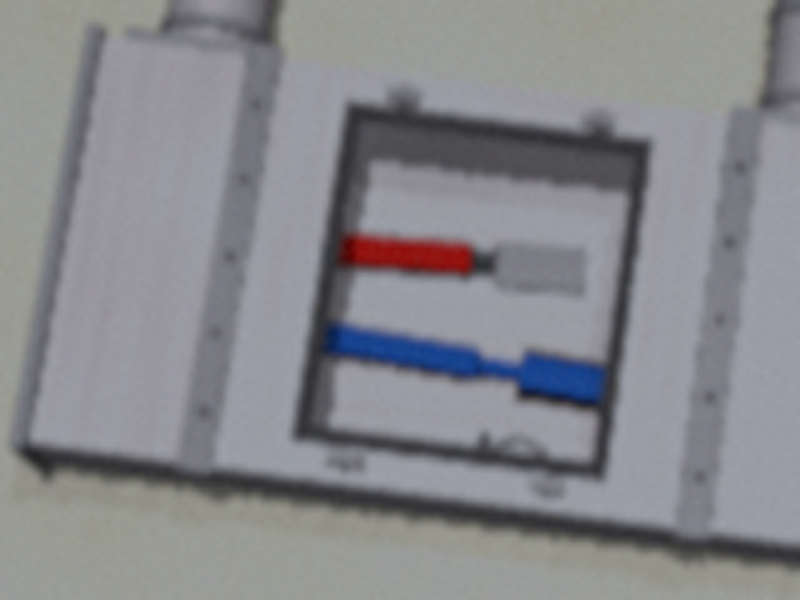

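The crop shows the rim's outer corners at (350,102), (652,142), (603,476), (296,438). The brush handle's centreline runs (330,339)–(480,363) and the head starts at (520,370).

```bash
cat > h.py <<'E'
import numpy as np
from bench import telemetry, viewer, r
from scipy.spatial.transform import Rotation as R
np.set_printoptions(precision=4,suppress=True)
def ray(name,uv,z,T=None):
    m=viewer.camera_model(name)
    E=m['extrinsics'] if T is None else T@m['mount']
    d=E[:3,:3]@np.linalg.inv(m['K'])@[*uv,1]
    return E[:3,3]+d*(z-E[2,3])/d[2]
def tcp(s):
    T=np.eye(4);T[:3,:3]=R.from_quat(s['orientation']).as_matrix();T[:3,3]=s['tcp_pos'];return T
E
python3 - <<'E'
from h import *
c=lambda u,v,z:ray("top",(150+u/5,120+v/5),z)
P=[c(*p,.094) for p in((350,102),(652,142),(603,476),(296,438))]
h=np.mean(P,0);print(h,[np.linalg.norm(P[i]-P[(i+1)%4]) for i in range(4)])
y=P[0]-P[1]+P[3]-P[2];ax=P[0]-P[3]+P[1]-P[2]
print('duct yaw',np.degrees([np.arctan2(-y[0],y[1]),np.arctan2(ax[1],ax[0])]))
a,b,e=c(330,339,.024),c(480,363,.024),c(520,370,.029)
print(a,b,e); d=a-b;print('brush yaw',np.degrees(np.arctan2(-d[0],d[1])))
d/=np.linalg.norm(d);print('origin',b+.007*d, e+.04*d)
s=telemetry.sense();print(R.from_quat(s['orientation']).as_matrix(),s['qpos'])
E
```

```text
[0.5665 0.0701 0.094 ] [np.float64(0.2309351395859155), np.float64(0.25939126219332165), np.float64(0.22823463332002814), np.float64(0.26230150502994093)]
duct yaw [ -9.9089 -10.0944]
[0.549  0.1869 0.024 ] [0.5252 0.0719 0.024 ] [0.5172 0.0412 0.029 ]
brush yaw -11.6848720094479
origin [0.5266 0.0788 0.024 ] [0.5253 0.0804 0.029 ]
[[-0.9335  0.3586 -0.0005]
 [ 0.3586  0.9335 -0.0013]
 [ 0.     -0.0014 -1.    ]] [ 1.204   0.2605 -0.1391  1.1727  0.      1.5708]
```

>>> apply_moves --plan '[0.035, -0.036, 0, 0, 0, -8.1, 0.035, -0.036, 0, 0, 0, -8.1, 0.035, -0.036, 0, 0, 0, -8.1, 0.035, -0.036, 0, 0, 0, -8.1, 0.035, -0.036, 0, 0, 0, -8.1, 0.035, -0.036, 0, 0, 0, -8.1, 0.035, -0.036, 0, 0, 0, -8.1, 0.035, -0.036, 0, 0, 0, -8.1, 0.035, -0.036, 0, 0, 0, -8.1, 0.033, -0.039, 0, 0, 0, -7.8]' --fingers 0.65

```text
t: 1.4
tcp_pos: [0.5373, 0.1258, 0.4044]
orientation: [0.777, 0.63, -0.0, -0.0]
force: [-0.1, 0.6, -0.1]
gripper_width: 0.0554
gripper_force: 0.0
```

>>> apply_moves --plan '[0, 0, -0.02, 0, 0, 0, 0, 0, 0, 0, 0, 0]'

```text
t: 1.65
tcp_pos: [0.5358, 0.1263, 0.3829]
orientation: [0.776, 0.631, -0.002, -0.001]
force: [-0.0, -0.3, -0.0]
gripper_width: 0.0555
gripper_force: 0.0
```

Run:
```python
from h import *
import cv2
s=telemetry.sense();print(s['t'],s['tcp_pos'],s['qpos'],s['gripper_width'],s['force']);T=tcp(s);print(T[:3,:3]);np.save('T1.npy',T)
cv2.imwrite('pics/w1.png',cv2.resize(viewer.camera("wrist")[:,:,::-1],(800,600),interpolation=cv2.INTER_CUBIC))
```

```text
1.65 [0.5358 0.1263 0.3829] [ 0.2314  0.3153 -0.117   1.1429  0.0001  2.0079] 0.05552491573862001 [-0.0425 -0.3261 -0.0319]
[[ 0.2043  0.9789 -0.0043]
 [ 0.9789 -0.2043 -0.0009]
 [-0.0017 -0.004  -1.    ]]
```

View pics/w1.png

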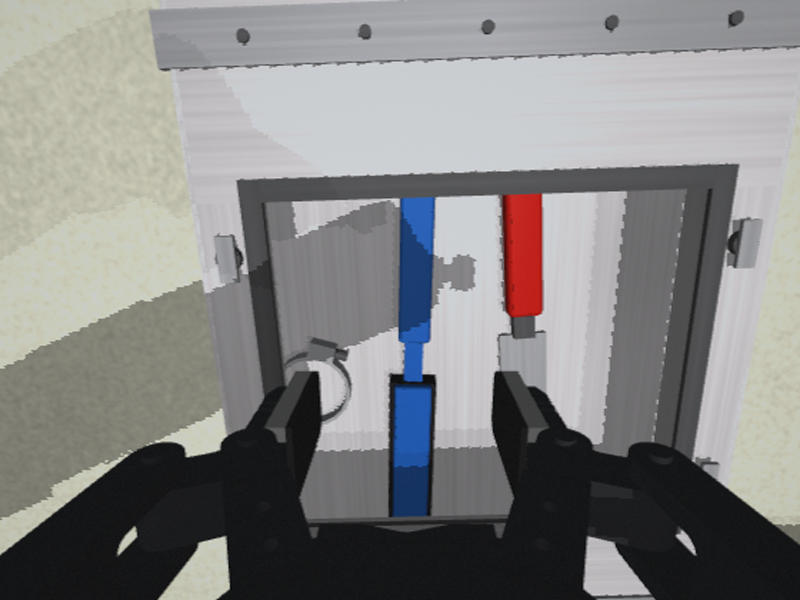

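The wrist view shows the brush handle's top running from (417,197) to its neck end at (414,342). The head starts at (412,382). The rim's far outer corners are (238,181) and (738,165), and the clamp is near (318,385).

Run:
```python
from h import *
T=np.load('T1.npy')
w=lambda u,v,z:ray("wrist",(u*.7,v*.7),z,T)
a,b,e=w(417.5,197,.024),w(414.7,342,.024),w(412,386,.029)
d=a-b;d/=np.linalg.norm(d);print('yaw',np.degrees(np.arctan2(-d[0],d[1])))
o=b+.007*d;print('o',o,e+.04*d,'width',w(399,342,.024)-w(430,343,.024))
p,q=w(238,181,.094),w(738,165,.094);print('rim far',p,q,np.linalg.norm(p-q))
x=(q-p)/np.linalg.norm(q-p);y=np.array([-x[1],x[0],0]);print('ductyaw',np.degrees(np.arctan2(x[1],x[0])))
h=(p+q)/2-y*.117;print('hatch',h,'brush rel',(o-h)@x,(o-h)@y)
g=o+.048*d;print('grip',g,'delta',g[:2]-T[:2,3], 'clamp rel',(w(318,385,.016)-h)@x,(w(318,385,.016)-h)@y, 'scraper',(w(523,317,.022)-h)@x)
```

```text
yaw -12.55636772295072
o [0.5323 0.0815 0.024 ] [0.5308 0.0816 0.029 ] width [-0.0223  0.0054 -0.    ]
rim far [0.4615 0.2083 0.094 ] [0.7201 0.1626 0.094 ] 0.2625631658636839
ductyaw -10.043697666083588
hatch [0.5704 0.0702 0.094 ] brush rel -0.039495715682396064 0.004463184135396664
grip [0.5427 0.1284 0.024 ] delta [0.0069 0.0021] clamp rel -0.1160252702683482 -0.03894312879625617 scraper 0.0399814575156786
```

>>> apply_moves --plan '[0.006, 0.002, -0.02, 0, 0, -0.5, 0, 0, -0.05, 0, 0, 0, 0, 0, -0.05, 0, 0, 0, 0, 0, -0.04, 0, 0, 0, 0, 0, -0.02, 0, 0, 0, 0, 0, -0.01, 0, 0, 0, 0, 0, 0, 0, 0, 0]'

```text
t: 2.58
tcp_pos: [0.5422, 0.1296, 0.1949]
orientation: [0.778, 0.628, -0.0, -0.0]
force: [0.2, 0.8, -0.6]
gripper_width: 0.0555
gripper_force: 0.0
```

Run:
```python
from h import *
import cv2
s=telemetry.sense();print(s['t'],s['tcp_pos'],s['force'])
cv2.imwrite('pics/w2.png',cv2.resize(viewer.camera("wrist")[:,:,::-1],(800,600),interpolation=cv2.INTER_CUBIC))
```

```text
2.575 [0.5422 0.1296 0.1949] [ 0.1664  0.7763 -0.5952]
```

View pics/w2.png

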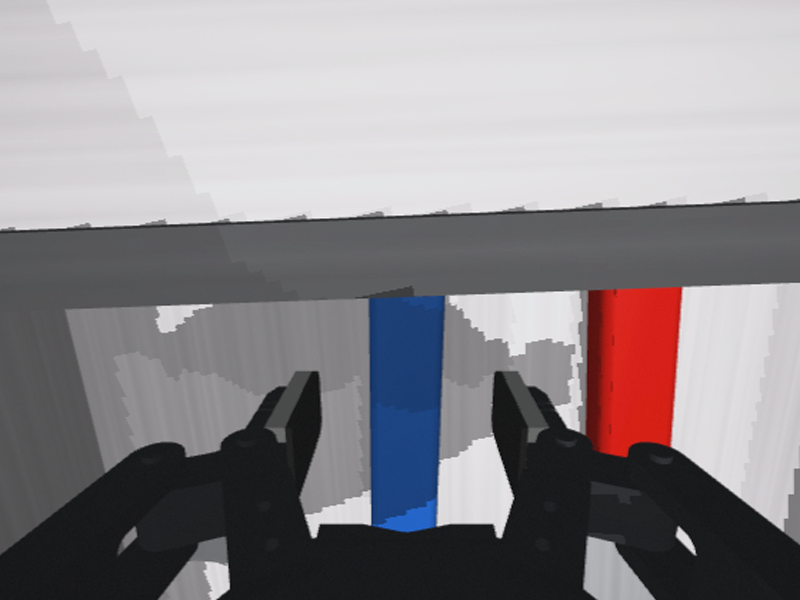

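The handle is centred between the pads, at x about 370–440 between pad faces at about 320 and 495. I'll go down and close.

>>> apply_moves --plan '[0, 0, -0.007, 0, 0, 0, 0, 0, -0.006, 0, 0, 0, 0, 0, 0, 0, 0, 0]'

```text
t: 3.0
tcp_pos: [0.542, 0.129, 0.1813]
orientation: [0.778, 0.628, -0.0, -0.0]
force: [-0.2, 0.2, 0.5]
gripper_width: 0.0553
gripper_force: 0.0
```

>>> apply_moves --plan '[0, 0, 0, 0, 0, 0, 0, 0, 0, 0, 0, 0, 0, 0, 0, 0, 0, 0, 0, 0, 0, 0, 0, 0, 0, 0, 0, 0, 0, 0]' --fingers 0

```text
t: 3.62
tcp_pos: [0.5426, 0.1291, 0.1822]
orientation: [0.778, 0.628, 0.0, 0.0]
force: [0.4, -0.3, 5.5]
gripper_width: 0.0225
gripper_force: 61.2
```

>>> apply_moves --plan '[0, 0, 0.008, 0, 0, 0, 0, 0, 0.01, 0, 0, 0, 0, 0, 0.01, 0, 0, 0, 0, 0, 0, 0, 0, 0]'

```text
t: 4.12
tcp_pos: [0.5429, 0.1292, 0.2109]
orientation: [0.778, 0.628, 0.001, 0.0]
force: [0.3, 0.3, -1.8]
gripper_width: 0.0226
gripper_force: 60.5
```

>>> apply_moves --plan '[-0.003, -0.017, 0, 0, 0, 0.5, -0.003, -0.017, 0, 0, 0, 0.5, -0.003, -0.017, 0, 0, 0, 0.5, -0.003, -0.017, 0, 0, 0, 0.5, -0.003, -0.016, 0, 0, 0, 0, 0, 0, 0, 0, 0, 0]'

```text
t: 4.88
tcp_pos: [0.5266, 0.0436, 0.2094]
orientation: [0.768, 0.64, -0.001, -0.0]
force: [-0.9, 0.4, -1.3]
gripper_width: 0.0223
gripper_force: 60.5
```

Run:
```python
from h import *
import cv2
s=telemetry.sense();print(s['t'],s['tcp_pos'],s['force'],s['ft_torque'],s['qpos'])
a=viewer.camera("wrist")[:,:,::-1];b=viewer.camera("side")[:,:,::-1][150:300,130:330]
cv2.imwrite('pics/w3.png',cv2.hconcat([cv2.resize(a,(400,300)),cv2.resize(b,(400,300),interpolation=cv2.INTER_CUBIC)]))
```

```text
4.875 [0.5266 0.0436 0.2094] [-0.8787  0.4409 -1.3396] [ 0.0648 -0.0071 -0.0023] [ 0.0827  0.4268 -0.4477  0.6975 -0.0001  1.8341]
```

View pics/w3.png

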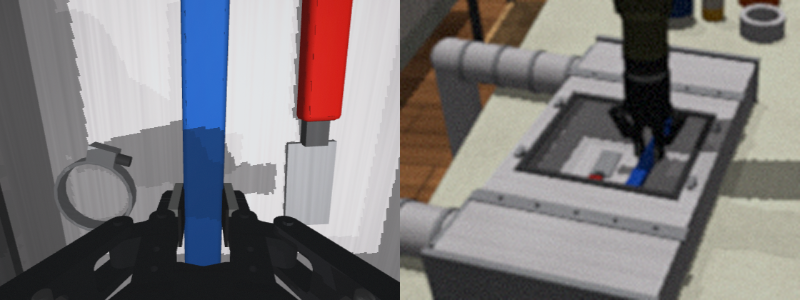

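The brush is held roughly level between scraper and clamp, and its handle end shows at about (637,183) in the side half. I'll check that it clears the rim.

Run:
```python
from h import *
import cv2
h=np.array([.5695,.0702,.094]);t=np.radians(-10);x=np.array([np.cos(t),np.sin(t),0]);y=np.array([-x[1],x[0],0])
for z in(.03,.052):
  p=ray("side",(248.5,241.5),z);print(p,(p-h)@x,(p-h)@y)
m=viewer.camera_model("side");E=np.linalg.inv(m['extrinsics'])
def pr(p):
  q=m['K']@(E@[*p,1])[:3];return q[:2]/q[2]
print('opening edge centre proj',[((pr(h+y*.105+x*k)-[130,150])*2+[400,0]) for k in(-.12,-.04,.12)])
print('tcp rel',(telemetry.sense()['tcp_pos']-h)@x,(telemetry.sense()['tcp_pos']-h)@y)
a=viewer.camera("side")[:,:,::-1][190:265,190:290]
cv2.imwrite('pics/s4.png',cv2.resize(a,(800,600),interpolation=cv2.INTER_CUBIC))
```

```text
[0.5371 0.1027 0.03  ] -0.03756868363501989 0.02638312204413607
[0.5321 0.1294 0.052 ] -0.04713667462036305 0.05176116250887635
opening edge centre proj [array([670.7667, 191.322 ]), array([619.9933, 182.0197]), array([522.6789, 164.1906])]
tcp rel -0.03720092822502459 -0.032323836016337655
```

View pics/s4.png

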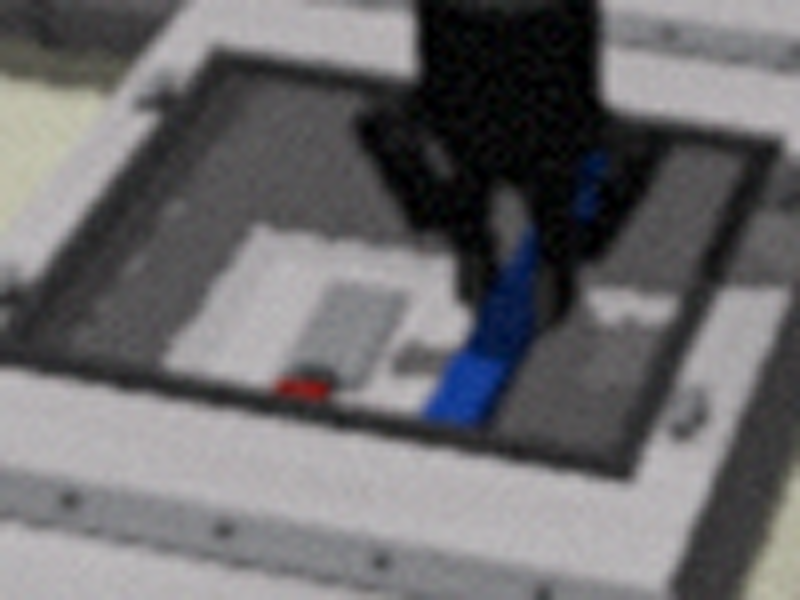

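>>> apply_moves --plan '[-0.001, -0.0053, 0.005, 1.97, -0.35, 0, -0.001, -0.0053, 0.005, 1.97, -0.35, 0, -0.001, -0.0053, 0.0045, 1.97, -0.35, 0, -0.001, -0.0053, 0.0045, 1.97, -0.35, 0, -0.001, -0.0053, 0.004, 1.97, -0.35, 0, -0.001, -0.0053, 0.004, 1.97, -0.35, 0, -0.001, -0.005, 0.0035, 1.97, -0.35, 0, 0, -0.005, 0.0035, 1.97, -0.35, 0, 0, 0, 0, 0, 0, 0]'

```text
t: 6.15
tcp_pos: [0.5204, 0.0027, 0.2439]
orientation: [0.76, 0.635, 0.107, -0.089]
force: [-0.8, 0.0, -2.9]
gripper_width: 0.0223
gripper_force: 60.5
```

```bash
cat >> h.py <<'E'
def report():
    s=telemetry.sense();T=tcp(s)
    h=np.array([.5695,.0702,0]);t=np.radians(-10);x=np.array([np.cos(t),np.sin(t),0]);y=np.array([-x[1],x[0],0]);D=np.array([x,y,[0,0,1]])
    g=D@(T[:3,3]+.155*T[:3,2]-h);a=D@T[:3,0]
    print('t',s['t'],'grip',g,'axis',a,'tilt',np.degrees(np.arcsin(a[2])))
    n=D@-T[:3,2]
    print('handle end bottom',g+.116*a-.022*n,'head end bottom',g-.216*a-.022*n)
    k=(-.105-g[1])/a[1];print('top at y=-105',g[2]+k*a[2]+.005,'own y',.049+k)
    k=(.105-g[1])/a[1];print('bottom at y=105',g[2]+k*a[2]-.023,'own y',.049+k)
    print(s['force'],s['ft_torque'],s['qpos'])
E
python3 -c "
from h import *
report()"
```

```text
t 6.15 grip [-0.0364 -0.0322  0.0949] axis [0.0046 0.9611 0.2762] tilt 16.03374875039631
handle end bottom [-0.0359  0.0853  0.1058] head end bottom [-0.0374 -0.2337  0.0141]
top at y=-105 0.07900161917336707 own y -0.02672306350190931
bottom at y=105 0.11135273119758529 own y 0.19177926661239886
[-0.7999  0.0015 -2.9386] [-0.2753 -0.0092 -0.0293] [-0.0725  0.3678 -0.4544  0.7183  0.2782  1.6818]
```

>>> apply_moves --plan '[0.0027, 0.0151, 0.0044, 0, 0, 0, 0.0027, 0.0151, 0.0044, 0, 0, 0, 0.0027, 0.0151, 0.0044, 0, 0, 0, 0.0027, 0.0151, 0.0044, 0, 0, 0, 0, 0, 0, 0, 0, 0]'

```text
t: 6.78
tcp_pos: [0.5315, 0.0652, 0.2619]
orientation: [0.759, 0.636, 0.107, -0.089]
force: [1.0, -1.4, -1.5]
gripper_width: 0.0226
gripper_force: 60.4
```

```bash
python3 -c "
from h import *
report()"
```

```text
t 6.775 grip [-0.0364  0.0313  0.1129] axis [0.0009 0.9611 0.2761] tilt 16.025652951458632
handle end bottom [-0.0363  0.1488  0.1238] head end bottom [-0.0366 -0.1703  0.0321]
top at y=-105 0.07874547710473717 own y -0.09279135326748801
bottom at y=105 0.11106380082781253 own y 0.12569969444958484
[ 0.9832 -1.3974 -1.5151] [-0.2873  0.0729  0.0133] [ 0.0482  0.3574 -0.4147  0.7343  0.2724  1.8034]
```

No contact so far, so I'll keep sliding.

>>> apply_moves --plan '[0.0027, 0.0151, 0.0044, 0, 0, 0, 0.0027, 0.0151, 0.0044, 0, 0, 0, 0.0027, 0.0151, 0.0044, 0, 0, 0, 0.0027, 0.0151, 0.0044, 0, 0, 0, 0.0027, 0.0151, 0.0044, 0, 0, 0, 0.0027, 0.0151, 0.0044, 0, 0, 0, 0, 0, 0, 0, 0, 0]'

```text
t: 7.65
tcp_pos: [0.5477, 0.1555, 0.2882]
orientation: [0.759, 0.636, 0.107, -0.089]
force: [-0.2, -0.6, -2.2]
gripper_width: 0.0228
gripper_force: 60.4
```

Run:
```python
from h import *
import cv2
report()
a=viewer.camera("side")[:,:,::-1][100:310,100:380]
cv2.imwrite('pics/s5.png',cv2.resize(a,(800,600),interpolation=cv2.INTER_CUBIC))
```

```text
t 7.65 grip [-0.0361  0.1231  0.1392] axis [0.0017 0.9611 0.2763] tilt 16.037384175693305
handle end bottom [-0.0359  0.2406  0.1501] head end bottom [-0.0364 -0.0785  0.0584]
top at y=-105 0.07868207589772412 own y -0.1882942746006408
bottom at y=105 0.11104701672623984 own y 0.0302098807331198
[-0.2352 -0.5731 -2.1632] [-0.2655  0.0366 -0.0032] [ 0.2106  0.3661 -0.3217  0.7743  0.2585  1.972 ]
```

View pics/s5.png

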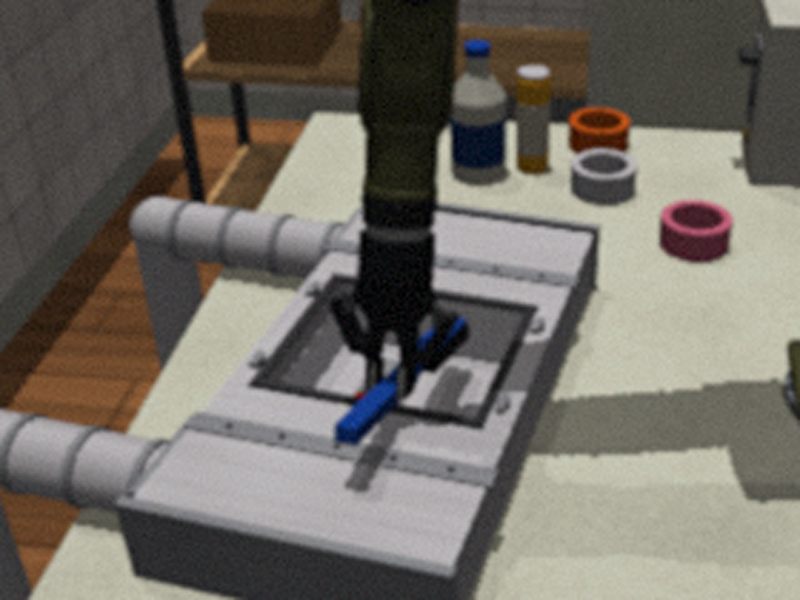

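The side view shows the handle out over the roof at (345,430), with the head end inside the opening near (460,325). I'll lift straight up.

>>> apply_moves --plan '[0, 0, 0.01, 0, 0, 0, 0, 0, 0.02, 0, 0, 0, 0, 0, 0.025, 0, 0, 0, 0, 0, 0.025, 0, 0, 0, 0, 0, 0.025, 0, 0, 0, 0, 0, 0.025, 0, 0, 0, 0, 0, 0.02, 0, 0, 0, 0, 0, 0.01, 0, 0, 0, 0, 0, 0, 0, 0, 0, 0, 0, 0, 0, 0, 0]'

```text
t: 8.95
tcp_pos: [0.547, 0.154, 0.4467]
orientation: [0.76, 0.635, 0.106, -0.09]
force: [-0.4, 0.1, -1.4]
gripper_width: 0.0227
gripper_force: 60.5
```

>>> apply_moves --plan '[0, 0, 0, 0, 0, 0, 0, 0, 0, 0, 0, 0, 0, 0, 0, 0, 0, 0, 0, 0, 0, 0, 0, 0]'

```text
t: 9.45
tcp_pos: [0.5473, 0.1543, 0.4476]
orientation: [0.76, 0.635, 0.107, -0.09]
force: [0.1, 0.2, -1.2]
gripper_width: 0.0226
gripper_force: 60.5
```

Run:
```python
from h import *
import cv2
report();print(telemetry.sense()['qvel'])
a=viewer.camera("side")[:,:,::-1];b=viewer.camera("top")[:,:,::-1]
cv2.imwrite('pics/f6.png',cv2.hconcat([cv2.resize(x[50:320,90:450],(400,300),interpolation=cv2.INTER_CUBIC) for x in(a,b)]))
```

```text
t 9.45 grip [-0.0365  0.1217  0.2986] axis [0.0037 0.9612 0.2757] tilt 16.003722609241468
handle end bottom [-0.036   0.2393  0.3094] head end bottom [-0.0373 -0.0799  0.2179]
top at y=-105 0.2385888193459033 own y -0.1868499043996636
bottom at y=105 0.2708205671764836 own y 0.0316186821509844
[ 0.1025  0.1644 -1.2098] [-0.2465 -0.0132  0.0269] [ 0.2087  0.2724 -0.0255  1.1658  0.2585  1.9717]
[-0.0001 -0.0028 -0.0006 -0.0012 -0.0017 -0.0007]
```

View pics/f6.png

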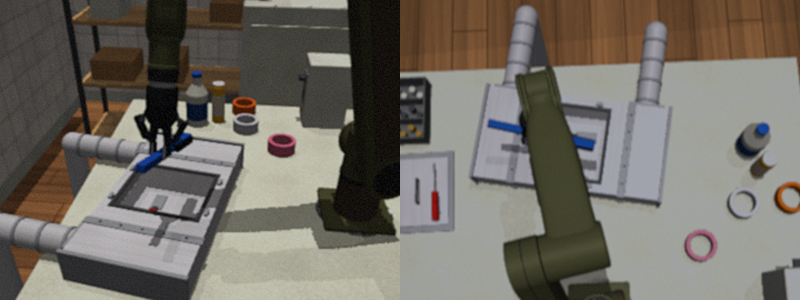

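The brush hangs whole and clear above the duct, at (165,150) in the side half, and everything else is where it was. Handing in.

```bash
python3 -c "
from bench import ticket
print(ticket.sign_off())"
```

```text
the job is handed in; nothing more can be done
None
```

I handed the job in at about 9.5 s of the 45 s: the gripper holds the brush still, its lowest point about 12 cm above the hatch rim. It came out handle end first with no sign of contact with the sheet metal. The scraper stayed in the duct and the counter things look undisturbed. I last saw the clamp in place before easing the brush out, and the final pictures don't show it clearly.

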